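Turn the leaf of the recipe stand

TASK

Turn the recipe stand to its other page: with the fingertips or the outside of the fingers, push the half-raised wooden leaf up and over its spine, then press it down until it lies flat on the left-hand page. Do not pinch the leaf, and leave everything else on the counter where it is.

Things in the scene. Friction and masses are not known exactly. Their poses are not given: they have to be found in the camera images.
- leaf (a joint): hinge of the recipe leaf, rad: 0 = flat on the right-hand page, 1.571 = upright, 3.142 = flat on the left-hand page (hard stops). Starts half raised at 0.45 to 0.85. The hinge is stiff (about 0.2 N m, more than the 0.16 kg leaf's weight): the leaf stays wherever it is left and never falls by itself; pushing near the free edge takes about 2 to 6 N
- leaf_edge (a point): Sizes in mm. Middle of the leaf's free edge, 135 from the hinge axis. The leaf is a rigid flat panel 160 wide along the spine, 10 thick (5 either side of the hinge axis plane), pale wood faces (a round dosa picture looks up at the start, a green banana leaf at the end) and a thin red rim all round that stands out 4 beyond the faces. There is open air under the raised leaf down to the page
- spine (a point): Sizes in mm. Middle of the hinge axis, 30 above the counter. Axes as the stand's: x along the spine (away from the robot, yaw within 0.5 rad), z up, -y towards the page over which the leaf starts (robot's right), +y towards the page where it must end. Leaf angle t puts its free edge at y = -135 cos t, z = 135 sin t in this frame
- stand: Sizes in mm. Recipe stand, a dark wooden board fixed to the counter, 190 along its x (the spine) by 300 across, its top 22 above the counter and its two pale pages 24; origin on the counter under the spine's middle
- bowl: Sizes in mm. Green ceramic bowl, 116 across, 50 high, behind the stand; leave alone; origin under its centre
- ghee_pot: Sizes in mm. Closed round steel ghee pot with a knobbed lid, 80 across, 95 high, behind the stand; leave alone; origin under its centre
- spatula: Sizes in mm. Wooden dosa spatula lying on the robot's side of the stand, about 305 long (125 on the handle side of the origin, 180 on the blade side), 65 wide at the blade, 10 thick; leave alone; its x axis runs from handle to blade; origin on the counter
- ladle: Sizes in mm. Round steel ladle lying to the right, cup 80 across and 28 high, handle 240 long along its -x; leave alone; origin under the cup
- tumbler: Sizes in mm. Open steel tumbler, 72 across, 105 high, to the left or right; leave alone; origin under its centre
- spice_jar: Sizes in mm. Amber glass jar with a red cap, 60 across, 90 high, to the left or right; leave alone; origin under its centre
- drawer_unit_drawer0 (a joint): shallow closed drawer with a chrome knob in the low unit at the left, m: 0 = shut; leave alone

How it is judged:
By the outcome, as a careful person would: the job done as asked, in the order asked, and still so for the second after the job is handed in, with the robot touching nothing.
It also fails if it takes over 38 s, if anything falls off the work surface, if the arm or the gripper's body presses on something with over 40 N, if the wrist force passes 120 N, or if a joint passes its speed limit or range.

ROBOT

A 6-joint arm with a two-finger parallel gripper is mounted at the origin on the work surface. World frame = base frame: x ahead of the robot, y to its left, z up, the work surface at z = 0. Lengths are in mm, angles in rad, forces in N, time in s.
With the tool pointing down it reaches from about 350 to 975 mm from the base axis. Payload 7.1 kg.
Tool frame: the origin (TCP) lies at the centre of the arm's flange, where the gripper is bolted on; the fingertips stand 182 mm ahead of it and the grasp point (between the pads) lies 163 mm ahead of it; z points along the fingers, y is the line along which they close (so a half turn about z gives the same grasp; the last joint's range is limited). The gripper opens to 88 mm and grips with 3 to 60 N. Pads are 20 mm wide; open, the fingers measure 115 mm over their backs; the gripper's body (75 mm by 178 mm) begins 61 mm behind the grasp point.
Start: joints at [1.329, 0.423, 1.63, -0, 1.089, -0.019], TCP at [138.07, 609.543, 404.675] pointing down, gripper open.
Joint ranges: [-3, 3], [-0.9, 2.11], [0.09, 2.58], [-1.31, 4.45], [0.11, 2.69], [-2.54, 2.54]. Speed limits (rad/s): [2.39, 2.39, 3.01, 3.14, 3.14, 3.14].

INTERFACE

Orientations are given as a rotation vector (axis times angle).
In Python, from workcell import readout, get_image, ctrl gives the robot as it stands.
- The arm moves only by the tool step_arm, never from a script. Its argument "targets" is a list that holds one entry, the list of rows, each a list of 7 numbers: the shift along the world's x, y, z as a fraction of full scale, then the turn, a rotation vector about the world's x, y, z as a fraction of full scale, then the opening, from 0 (shut) to 1 (fully open). In form: [[[dx, dy, dz, wx, wy, wz, claw], ...]]. A call has exactly 5 rows; each row shifts and turns the commanded pose from where the row before left it; what a row does not reach is not made up. Full scale, the value 1, is 0.05 m for a shift and 4 degrees for a turn. A row lasts 1/8 s, in which the tool goes at most 62.5 mm and 10.7 degrees, less where a joint would pass 70% of its speed; a pose out of reach is approached as far as the arm can. A call with a number of a shift or a turn outside -1 to 1 is refused whole. A call with a gripper value outside its range is refused whole. The fingers move at their own pace and stop on an object; the grip force is fixed at half the most. Time passes only in rows, so rows that do not move let the fingers close, or fill a call up. It gives the time, the measured TCP pose, the force, the opening and the grip force at its end, in the units of the state.
- readout.get_obs(): the state, without advancing time (a new reading comes with each control period).
- get_image(name): name is "scene" or "top" or "wrist"; returns a dict with "pixels" (384x512x3 uint8, red, green, blue), "intrinsics" (3x3 intrinsics, pixels), "k1" (the pictures are not rectified: a ray, as slopes to the right and down, at radius r is drawn at 1 + k1 r^2 times it, then the intrinsics apply), "extrinsics" (4x4, takes a point from world to camera coordinates). Camera axes: x right, y down, z forward; pixel columns grow to the right and rows downward; lengths in mm; the calibration is good to about 2 mm. A picture is of the moment at which its call begins. There is no depth.
- ctrl.close_job(): hands the job in; it is judged then, once.
The state is a dict: "t": time; "qpos": joint angles; "qvel": joint speeds; "joint_torque": joint torques, N m; "ee_pos": TCP position; "orientation": TCP orientation; "ft_force": force on the tool from outside, world axes, zero at the start; "moment": the same for the moment, N m; "width": finger opening in mm; "grasp_force": force on a finger pad.
Only numpy, scipy, OpenCV 4.12 (cv2) and the standard library are available. Lean on these libraries where they do the work, as an engineer would, in place of code of your own. Each camera call takes 0.05 s, during which the arm holds its last target. There are 200 camera calls.

## Working session

There is one attempt and no reset: what is moved stays moved. The work goes in short steps, Python scripts to look and compute and a tool call to move; the robot and the scene stay as the last step left them, time stands still between calls to the robot, and variables do not carry over. Pictures are saved under pics/ and viewed, at most 10 in all, crops included, and the job is handed in when it is done.

Besides the shell and the picture viewer there is one more tool, called after ">>>" in YAML: its name, and indented under it one key for each argument. step_arm: Moves the arm, as the interface text tells. Shift numbers are shares of 0.05 m and turn numbers shares of 4 degrees, none past 1 either way. Its arguments: {"type":"object","properties":{"targets":{"type":"array"}},"required":["targets"]}

```bash
mkdir -p pics; cat > h.py <<'E'
import numpy as np, cv2
from workcell import readout,get_image,ctrl
def shot(n,f=None):
    im=get_image(n)
    if f: cv2.imwrite('pics/'+f,im['pixels'][:,:,::-1])
    return im
def ray(im,uv):
    K=np.array(im['intrinsics'],float);T=np.array(im['extrinsics'],float)
    d=cv2.undistortPoints(np.array([[uv]],float),K,np.array([im['k1'],0,0,0.]))[0,0]
    R=T[:3,:3]; return -R.T@T[:3,3], R.T@np.array([d[0],d[1],1])
def onz(im,uv,z):
    c,d=ray(im,uv); return c+d*(z-c[2])/d[2]
def tri(im1,a,im2,b):
    c1,d1=ray(im1,a);c2,d2=ray(im2,b)
    s=np.linalg.lstsq(np.c_[d1,-d2],c2-c1,rcond=None)[0]
    p,q=c1+s[0]*d1,c2+s[1]*d2; return (p+q)/2,np.linalg.norm(p-q)
def proj(im,p):
    T=np.array(im['extrinsics'],float)
    return cv2.projectPoints(np.array([p],float),cv2.Rodrigues(T[:3,:3])[0],T[:3,3],np.array(im['intrinsics'],float),np.array([im['k1'],0,0,0.]))[0][0,0]
E
python3 - <<'E'
from h import *
import pickle
a=shot('scene');b=shot('top')
pickle.dump((a,b),open('s.pkl','wb'))
cv2.imwrite('pics/a.png',cv2.resize(a['pixels'][:,:,::-1],(800,600)))
cv2.imwrite('pics/b.png',cv2.resize(b['pixels'][:,:,::-1],(800,600)))
o=readout.get_obs();print(o['t'],o['ee_pos'],o['orientation'],o['width'])
for i in(a,b):print(ray(i,(256,192)))
E
```

```text
0.1 [138.02593348 609.32616096 403.98234868] [-3.49220634e-01 -3.12195895e+00  2.10878460e-03] 87.94932379624163
(array([1044.21428992, -345.47982978, 1104.60174324]), array([-0.37527062,  0.3207829 , -0.86997188]))
(array([ 366.60323425,   45.8783722 , 1249.27770112]), array([ 0.17704126, -0.03061774, -0.98377783]))
```

View pics/a.png

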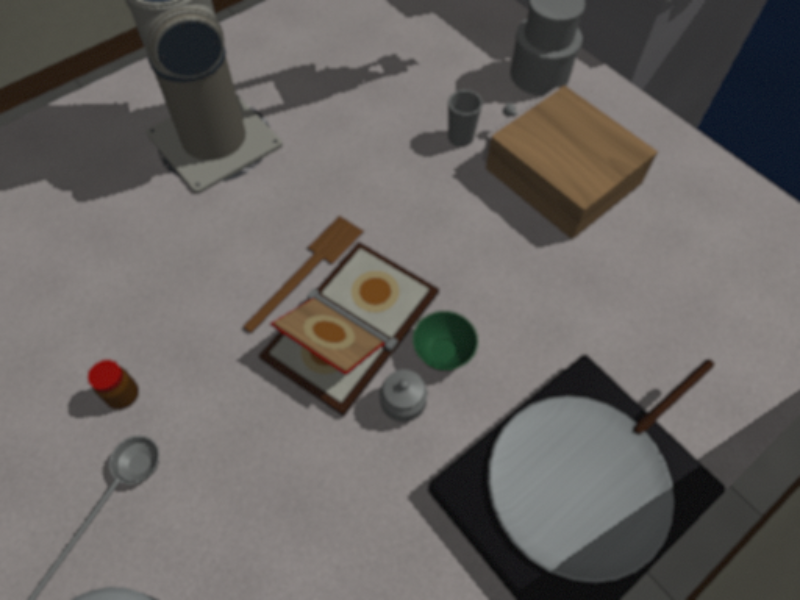

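View pics/b.png

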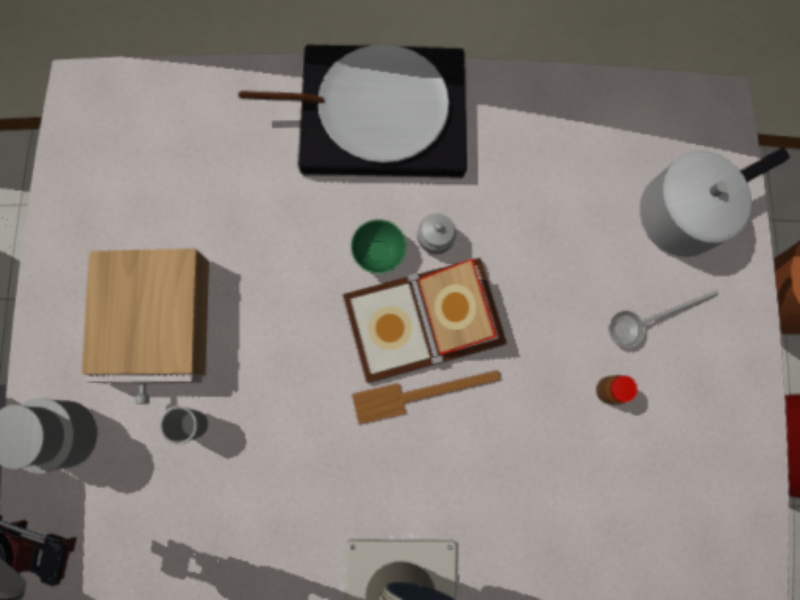

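Scene view: the half-raised leaf spans about (275,325)–(382,345), and the spine runs (313,295)–(392,344). Top view: the spine runs (413,278)–(437,358), with the leaf to its right. I'll zoom in for corner pixels.

```bash
python3 - <<'E'
from h import *
import pickle
a,b=pickle.load(open('s.pkl','rb'))
ca=a['pixels'][145:275,150:290];cb=b['pixels'][155:255,210:330]
f=lambda c,s:cv2.resize(c[:,:,::-1],None,fx=s,fy=s,interpolation=cv2.INTER_CUBIC)
A=f(ca,4)[:, :400*2];A=cv2.convertScaleAbs(A,alpha=1.4);cv2.imwrite('pics/ca.png',A)
cv2.imwrite('pics/cb.png',cv2.convertScaleAbs(f(cb,6),alpha=1.3))
for n,i in(('a',a),('b',b)):
    h=cv2.cvtColor(i['pixels'],cv2.COLOR_RGB2HSV)
    m=(((h[...,0]<7)|(h[...,0]>173))&(h[...,1]>150)&(h[...,2]>90)).astype('uint8')
    if n=='a':m[:145]=0;m[275:]=0;m[:,:150]=0;m[:,290:]=0
    else:m[:155]=0;m[255:]=0;m[:,:210]=0;m[:,330:]=0
    p=np.argwhere(m)[:,::-1].astype(np.int32)
    print(n,len(p),cv2.approxPolyDP(cv2.convexHull(p),2,True)[:,0].tolist())
E
```

```text
a 73 [[244, 221], [220, 238], [175, 207]]
b 172 [[317, 214], [281, 226], [268, 178], [302, 166]]
```

View pics/ca.png

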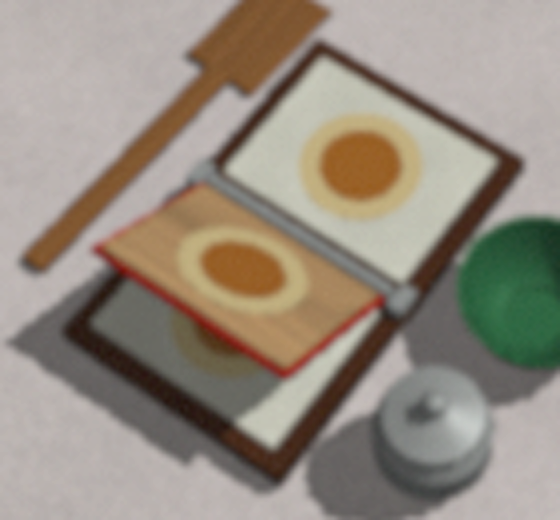

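View pics/cb.png

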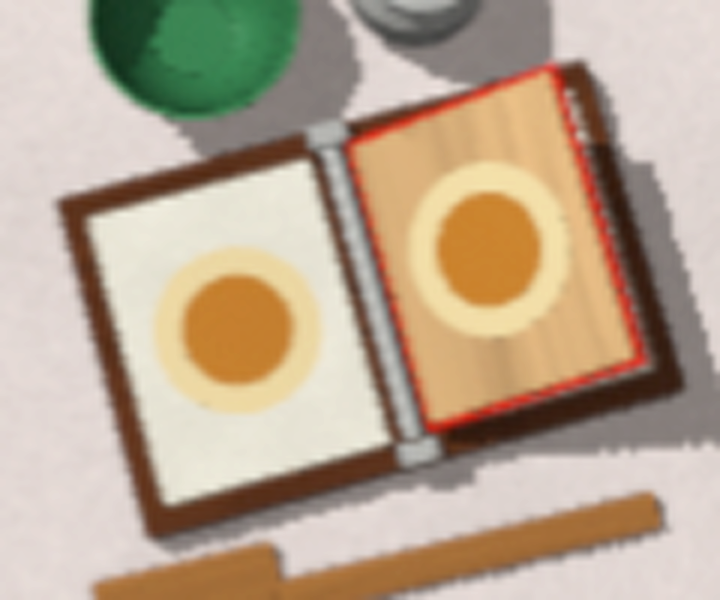

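The crops show the spine caps at scene (201,189) and (250,220), top (280,230) and (265,178). The free-edge corners are at scene (174.5,207.5) and (221,238.5), top (317.5,215) and (303,166).

```bash
python3 - <<'E'
from h import *
import pickle
a,b=pickle.load(open('s.pkl','rb'))
A=lambda x,y:(150+x/4-.4,145+y/4-.4)
B=lambda x,y:(210+x/6-.4,155+y/6-.4)
np.set_printoptions(precision=1,suppress=True)
P=[((205,175),(419,452)),((401,298),(327,135)),((98,250),(645,362)),((285,374),(557,66))]
for p,q in P: print(*tri(a,A(*p),b,B(*q)))
bc=np.array([onz(b,B(*c),22) for c in((62,203),(155,537),(682,385),(585,65))]);print(bc)
ac=[onz(a,A(*c),22) for c in((322,42),(522,162),(278,480),(68,330))];print(np.array(ac))
for bc in(bc,np.array(ac)):
    c=bc.mean(0);print('c',c,[np.linalg.norm(bc[i]-bc[i-1]) for i in range(4)])
bc=np.array([onz(b,B(*c),22) for c in((62,203),(155,537),(682,385),(585,65))])
x=bc[0]-bc[1]+bc[3]-bc[2];yaw=np.arctan2(x[1],x[0]);print('yaw',yaw)
c=bc.mean(0);ex=np.array([np.cos(yaw),np.sin(yaw)]);ey=np.array([-ex[1],ex[0]])
for p,q in P[2:]:
    e=tri(a,A(*p),b,B(*q))[0];d=e[:2]-c[:2];print(d@ex,d@ey,e[2]-30,np.arctan2(e[2]-30,-d@ey))
E
```

```text
[467.7 -65.6  24.3] 4.535353132528738
[635.7 -17.1  28.6] 1.3982755085628455
[ 508.2 -172.4   96.3] 4.979496635754141
[ 658.3 -129.8  100.9] 2.841585451461336
[[ 597.2  123.6   22. ]
 [ 420.3   70.5   22. ]
 [ 504.  -208.6   22. ]
 [ 678.4 -158.5   22. ]]
[[ 428.1   73.9   22. ]
 [ 603.4  123.    22. ]
 [ 686.  -160.1   22. ]
 [ 509.  -207.8   22. ]]
c [550.  -43.3  22. ] [np.float64(293.5461673652661), np.float64(184.68580296106262), np.float64(291.38724891141317), np.float64(181.48276231341308)]
c [556.6 -42.8  22. ] [np.float64(293.1518317892461), np.float64(181.98703964665916), np.float64(294.9951923078357), np.float64(183.30628153666729)]
yaw 0.28545859730976647
-76.43570819021473 -112.13672538826457 66.2597469193816 0.5336892641932746
79.54635816249007 -113.50058215044047 70.85397844519275 0.5580676694130182
```

>>> step_arm:
  targets:
    - [[0.39,-0.77,0,0,0,-1,0],[0.39,-0.77,0,0,0,-1,0],[0.39,-0.77,0,0,0,-1,0],[0.39,-0.77,0,0,0,-1,0],[0.39,-0.77,0,0,0,-1,0]]

```text
t: 0.72
ee_pos: [235.9, 415.7, 404.5]
orientation: [-0.889, -3.013, 0.001]
ft_force: [1.0, -0.0, 0.0]
width: 41.2
grasp_force: 0.0
```

>>> step_arm:
  targets:
    - [[0.39,-0.77,0,0,0,-1,0],[0.39,-0.77,0,0,0,-1,0],[0.39,-0.77,0,0,0,-1,0],[0.39,-0.77,0,0,0,-1,0],[0.39,-0.77,0,0,0,-1,0]]

```text
t: 1.35
ee_pos: [333.4, 223.2, 404.6]
orientation: [-1.399, -2.813, 0.0]
ft_force: [0.2, -0.1, -0.6]
width: 0.9
grasp_force: 0.0
```

>>> step_arm:
  targets:
    - [[0.39,-0.77,0,0,0,-1,0],[0.39,-0.77,0,0,0,-1,0],[0.39,-0.77,0,0,0,-1,0],[0.39,-0.77,0,0,0,-1,0],[0.39,-0.77,0,0,0,-1,0]]

```text
t: 1.98
ee_pos: [430.9, 30.6, 404.6]
orientation: [-1.867, -2.527, 0.0]
ft_force: [0.9, 0.1, -0.3]
width: 0.2
grasp_force: 0.0
```

>>> step_arm:
  targets:
    - [[0.33,-0.64,0,0,0,-0.3,0],[0.33,-0.64,0,0.96,0.28,0,0],[0.33,-0.64,0,0.96,0.28,0,0],[0.33,-0.64,0,0.96,0.28,0,0],[0.33,-0.64,0,0.96,0.28,0,0]]

```text
t: 2.6
ee_pos: [513.4, -129.1, 404.5]
orientation: [-1.748, -2.321, -0.247]
ft_force: [0.4, -0.5, -0.7]
width: 0.3
grasp_force: 0.0
```

>>> step_arm:
  targets:
    - [[0.33,-0.64,0,0.96,0.28,0,0],[0.33,-0.64,0,0.96,0.28,0,0],[0.33,-0.64,0,0.96,0.28,0,0],[0.33,-0.64,0,0.96,0.28,0,0],[0.33,-0.64,0,0.96,0.28,0,0]]

```text
t: 3.22
ee_pos: [595.9, -289.0, 404.2]
orientation: [-1.558, -2.069, -0.506]
ft_force: [0.4, 0.5, 0.6]
width: 0.6
grasp_force: 0.0
```

>>> step_arm:
  targets:
    - [[0.33,-0.64,-0.5,0.96,0.28,0,0],[0.33,-0.64,-0.5,0.96,0.28,0,0],[0,0,-0.6,0,0,0,0],[0,0,-0.6,0,0,0,0],[0,0,-0.6,0,0,0,0]]

```text
t: 3.85
ee_pos: [628.4, -352.0, 262.9]
orientation: [-1.481, -1.965, -0.595]
ft_force: [0.0, -0.2, 0.2]
width: 0.8
grasp_force: 0.0
```

```bash
cat >> h.py <<'E'
from scipy.spatial.transform import Rotation as Rt
C=np.array([553,-43.,0]);ya=.28
S=np.array([[np.cos(ya),np.sin(ya),0],[-np.sin(ya),np.cos(ya),0],[0,0,1]])
def tip():
    o=readout.get_obs();R=Rt.from_rotvec(o['orientation']).as_matrix()
    t=np.array(o['ee_pos'])+182*R[:,2]
    print('t',o['t'],'tip world',t.round(1),'stand',(S@(t-C)).round(1),'axis',(S@R[:,2]).round(2),'toolx',(S@R[:,0]).round(2),'F',np.round(S@np.array(o['ft_force']),1),'q',np.round(o['qpos'],2))
    return t
E
python3 - <<'E'
from h import *
tip()
a=shot('scene')
cv2.imwrite('pics/d.png',cv2.resize(a['pixels'][100:340,80:400,::-1],(800,600)))
E
```

```text
t 3.85 tip world [ 592.9 -230.6  132.1] stand [ -13.5 -191.3  132.1] axis [-0.    0.69 -0.72] toolx [0.   0.72 0.69] F [-0.  -0.2  0.2] q [-0.6   0.85  1.3   0.45  1.63 -1.01]
```

View pics/d.png

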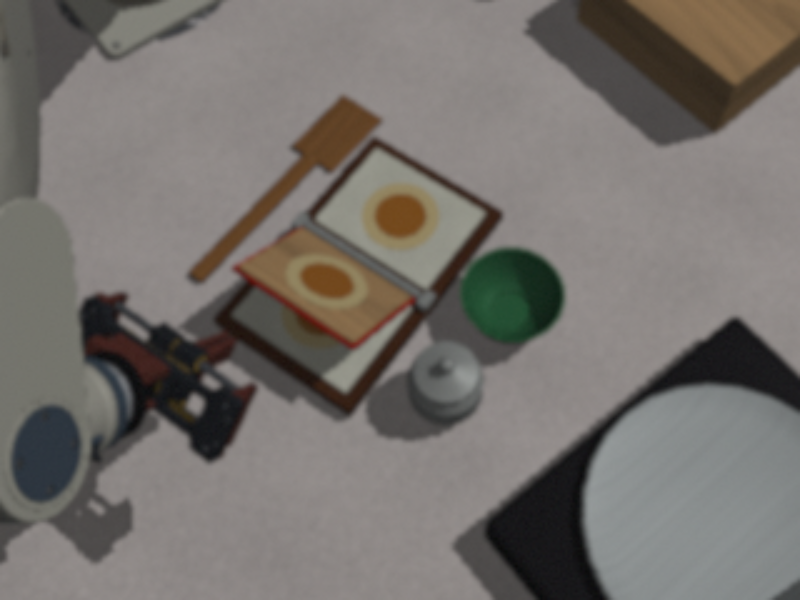

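The crop shows the gripper to the right of the leaf at about (210,380), clear of everything. I'll check that the computed tip projects onto what is seen.

```bash
python3 - <<'E'
from h import *
t=tip();a=shot('scene');p=proj(a,t);print(p,(p-[80,100])*2.5)
i=a['pixels'][200:300,90:200,::-1];i=cv2.convertScaleAbs(cv2.resize(i,None,fx=4,fy=4,interpolation=2),alpha=1.8)
b=shot('top');q=proj(b,t).astype(int);print(q)
j=b['pixels'][q[1]-50:q[1]+50,q[0]-50:q[0]+50,::-1];j=cv2.convertScaleAbs(cv2.resize(j,(400,400),interpolation=2),alpha=1.8)
cv2.circle(i,tuple(int(v) for v in (p-[90,200])*4),4,(255,0,0),1);cv2.circle(j,(200,200),4,(255,0,0),1)
cv2.imwrite('pics/e.png',np.hstack([cv2.resize(i,(400,400)),j]))
E
```

```text
t 3.9 tip world [ 591.2 -229.5  128.1] stand [ -14.8 -189.8  128.1] axis [-0.01  0.7  -0.72] toolx [0.   0.72 0.7 ] F [-0.6  1.9 -2.5] q [-0.6   0.85  1.3   0.45  1.63 -1.01]
[170.48600135 237.66681524] [226.21500339 344.16703809]
[336 185]
```

View pics/e.png

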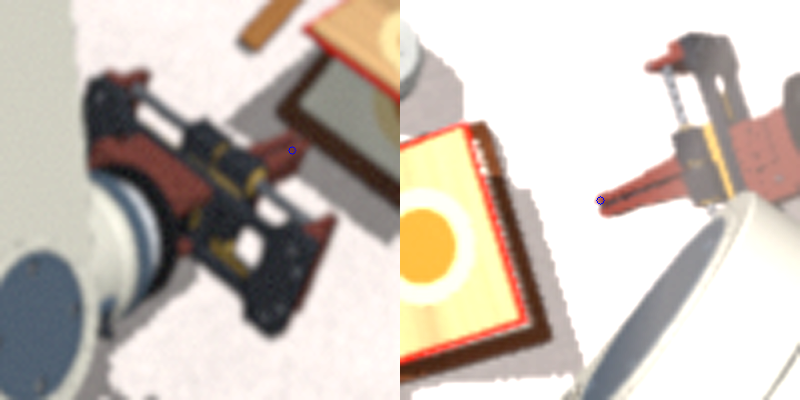

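The tips are closed and project within a few pixels of the visible fingertip. Next I insert under the leaf, with a script that tabulates the arc rows.

```bash
python3 - <<'E'
import numpy as np
P=[(-108,55,44),(-103,77,44)]
for t,ti in zip([45,55,65,75,85,95,105,115,125,135,145,155,165,172],[44,44,40,36,32,28,24,20,16,12,8,4,0,0]):
    r=np.radians(t);P.append((-112*np.cos(r)-14*np.sin(r),112*np.sin(r)-14*np.cos(r)+30,ti))
P=np.array(P)
th=np.radians(P[:,2]);T=np.c_[P[:,0]-182*np.sin(th),P[:,1]+182*np.cos(th)]
for i in range(1,len(P)):
    d=T[i]-T[i-1];k=(P[i,2]-P[i-1,2])/4
    print(P[i].round(),T[i].round(),'row',np.round([-.276*d[0]/50,.961*d[0]/50,d[1]/50,.96*k,.28*k],2))
E
```

```text
[-103.   77.   44.] [-229.  208.] row [-0.03  0.1   0.44  0.    0.  ]
[-89.  99.  44.] [-216.  230.] row [-0.08  0.27  0.45  0.    0.  ]
[-76. 114.  44.] [-202.  245.] row [-0.07  0.26  0.29  0.    0.  ]
[-60. 126.  40.] [-177.  265.] row [-0.14  0.48  0.41 -0.96 -0.28]
[-43. 135.  36.] [-149.  282.] row [-0.15  0.53  0.34 -0.96 -0.28]
[-24. 140.  32.] [-120.  295.] row [-0.16  0.56  0.26 -0.96 -0.28]
[ -4. 143.  28.] [-90. 303.] row [-0.17  0.59  0.18 -0.96 -0.28]
[ 15. 142.  24.] [-59. 308.] row [-0.17  0.6   0.09 -0.96 -0.28]
[ 35. 137.  20.] [-28. 308.] row [-0.17  0.6   0.01 -0.96 -0.28]
[ 53. 130.  16.] [  3. 305.] row [-0.17  0.58 -0.07 -0.96 -0.28]
[ 69. 119.  12.] [ 31. 297.] row [-0.16  0.55 -0.15 -0.96 -0.28]
[ 84. 106.   8.] [ 58. 286.] row [-0.15  0.52 -0.22 -0.96 -0.28]
[96. 90.  4.] [ 83. 272.] row [-0.14  0.47 -0.29 -0.96 -0.28]
[105.  73.   0.] [105. 255.] row [-0.12  0.42 -0.34 -0.96 -0.28]
[109.  59.   0.] [109. 241.] row [-0.02  0.08 -0.26  0.    0.  ]
```

>>> step_arm:
  targets:
    - [[-0.09,0.315,-0.29,0,0,0,0],[-0.09,0.315,-0.29,0,0,0,0],[-0.09,0.315,-0.29,0,0,0,0],[-0.09,0.315,-0.29,0,0,0,0],[-0.09,0.315,-0.29,0,0,0,0]]

```text
t: 4.62
ee_pos: [606.7, -273.0, 193.7]
orientation: [-1.481, -1.969, -0.596]
ft_force: [-0.3, 0.5, -0.2]
width: 0.5
grasp_force: 0.0
```

```bash
python3 - <<'E'
from h import *
tip()
E
```

```text
t 4.625 tip world [ 571.6 -151.8   62.5] stand [ -12.2 -109.7   62.5] axis [-0.    0.69 -0.72] toolx [-0.    0.72  0.69] F [-0.2  0.6 -0.2] q [-0.53  0.87  1.47  0.5   1.44 -1.05]
```

>>> step_arm:
  targets:
    - [[-0.03,0.12,0.3,0,0,0,0],[-0.08,0.27,0.45,0,0,0,0],[-0.07,0.26,0.29,0,0,0,0],[-0.14,0.48,0.41,-0.96,-0.28,0,0],[-0.15,0.53,0.34,-0.96,-0.28,0,0]]

```text
t: 5.25
ee_pos: [582.8, -190.1, 284.0]
orientation: [-1.563, -2.075, -0.504]
ft_force: [0.4, -0.8, -2.8]
width: 0.7
grasp_force: 1.1
```

```bash
python3 - <<'E'
from h import *
tip()
a=shot('scene');b=shot('top')
f=lambda i:cv2.convertScaleAbs(cv2.resize(i,(400,400),interpolation=2),alpha=1.3)
cv2.imwrite('pics/f.png',np.hstack([f(a['pixels'][120:280,130:290,::-1]),f(b['pixels'][140:260,205:325,::-1])]))
E
```

```text
t 5.25 tip world [553.4 -88.  136.3] stand [-12.  -43.3 136.3] axis [ 0.    0.58 -0.81] toolx [0.   0.81 0.58] F [ 0.2 -0.9 -2.8] q [-0.43  0.65  1.63  0.47  1.33 -0.93]
```

View pics/f.png

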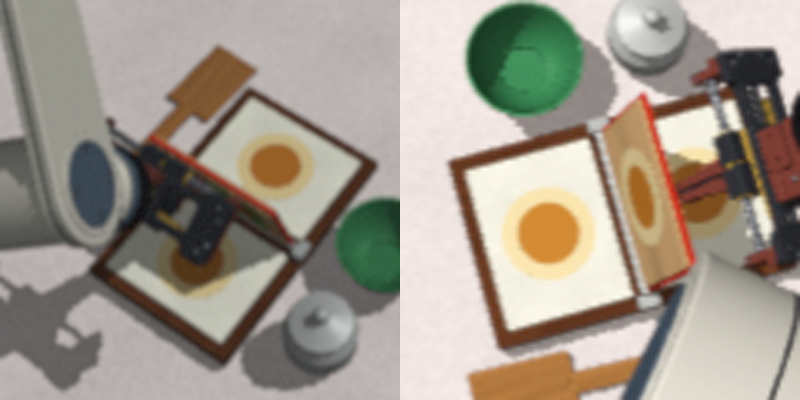

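The leaf now stands at about 70°, with the finger against its underside and force near 3 N. Continuing over the top.

>>> step_arm:
  targets:
    - [[-0.16,0.56,0.26,-0.96,-0.28,0,0],[-0.17,0.59,0.18,-0.96,-0.28,0,0],[-0.17,0.6,0.09,-0.96,-0.28,0,0],[-0.17,0.6,0.01,-0.96,-0.28,0,0],[-0.17,0.58,-0.07,-0.96,-0.28,0,0]]

```text
t: 5.98
ee_pos: [541.0, -43.7, 306.0]
orientation: [-1.751, -2.324, -0.245]
ft_force: [0.7, -0.4, -0.4]
width: 0.2
grasp_force: 0.6
```

```bash
python3 - <<'E'
from h import *
tip()
a=shot('scene');b=shot('top')
f=lambda i:cv2.convertScaleAbs(cv2.resize(i,(400,400),interpolation=2),alpha=1.3)
cv2.imwrite('pics/g.png',np.hstack([f(a['pixels'][120:280,130:290,::-1]),f(b['pixels'][140:260,205:325,::-1])]))
E
```

```text
t 5.975 tip world [527.3   4.2 131. ] stand [-11.6  52.5 131. ] axis [ 0.    0.27 -0.96] toolx [0.   0.96 0.27] F [ 0.6 -0.6 -0.4] q [-0.16  0.47  1.85  0.31  0.97 -0.63]
```

View pics/g.png

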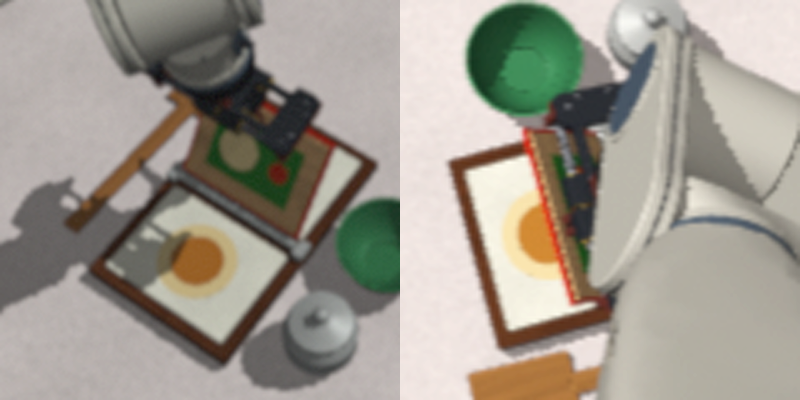

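The leaf is past upright at about 125°, with its green face now showing. Next I bring it down.

>>> step_arm:
  targets:
    - [[-0.16,0.55,-0.15,-0.96,-0.28,0,0],[-0.15,0.52,-0.22,-0.96,-0.28,0,0],[-0.14,0.47,-0.29,-0.96,-0.28,0,0],[-0.12,0.42,-0.34,-0.96,-0.28,0,0],[-0.02,0.08,-0.26,0,0,0,0]]

```text
t: 6.7
ee_pos: [511.6, 58.5, 241.8]
orientation: [-1.888, -2.509, 0.0]
ft_force: [-1.3, -0.3, 0.2]
width: 0.5
grasp_force: 0.3
```

```bash
python3 - <<'E'
from h import *
tip()
E
```

```text
t 6.7 tip world [511.3  58.7  59.8] stand [-11.9 109.2  59.8] axis [-0.  0. -1.] toolx [-0.  1.  0.] F [-1.3  0.1  0.2] q [ 0.09  0.52  1.96  0.    0.66 -0.19]
```

>>> step_arm:
  targets:
    - [[0,0,-0.14,0,0,0,0],[0,0,-0.12,0,0,0,0],[0,0,-0.1,0,0,0,0],[0,0,-0.08,0,0,0,0],[0,0,0,0,0,0,0]]

```text
t: 7.32
ee_pos: [511.0, 58.1, 220.0]
orientation: [-1.89, -2.509, 0.0]
ft_force: [-0.6, -0.4, 0.6]
width: 0.6
grasp_force: 0.0
```

>>> step_arm:
  targets:
    - [[0,0,-0.02,0,0,0,0],[0,0,-0.02,0,0,0,0],[0,0,-0.02,0,0,0,0],[0,0,-0.02,0,0,0,0],[0,0,0,0,0,0,0]]

```text
t: 7.95
ee_pos: [511.1, 58.3, 217.2]
orientation: [1.89, 2.509, 0.0]
ft_force: [-3.9, -0.4, 13.0]
width: 0.5
grasp_force: 6.8
```

>>> step_arm:
  targets:
    - [[0,0,-0.02,0,0,0,0],[0,0,0,0,0,0,0],[0,0,0,0,0,0,0],[0,0,0,0,0,0,0],[0,0,0,0,0,0,0]]

```text
t: 8.57
ee_pos: [511.1, 58.3, 217.0]
orientation: [1.89, 2.509, 0.001]
ft_force: [-5.9, -0.4, 23.7]
width: -0.1
grasp_force: 12.3
```

>>> step_arm:
  targets:
    - [[0,0,0.1,0,0,0,0],[0,0,0.6,0,0,0,0],[0,0,0.8,0,0,0,0],[0,-0.6,0.8,0,0,0,0],[0,-0.6,0.8,0,0,0,0]]

```text
t: 9.2
ee_pos: [510.9, -2.1, 371.4]
orientation: [1.888, 2.511, 0.0]
ft_force: [0.9, 0.6, -0.3]
width: 0.6
grasp_force: 0.0
```

>>> step_arm:
  targets:
    - [[0,-0.8,0,0,0,0,0],[0,-0.8,0,0,0,0,0],[0,-0.8,0,0,0,0,0],[0,-0.8,0,0,0,0,0],[0,-0.8,0,0,0,0,0]]

```text
t: 9.82
ee_pos: [510.9, -203.0, 370.1]
orientation: [-1.89, -2.51, -0.0]
ft_force: [1.3, 0.2, 0.0]
width: 0.6
grasp_force: 0.0
```

```bash
python3 - <<'E'
from h import *
tip()
a=shot('scene');b=shot('top')
f=lambda i:cv2.convertScaleAbs(cv2.resize(i,(400,400),interpolation=2),alpha=1.3)
cv2.imwrite('pics/k.png',np.hstack([f(a['pixels'][120:280,130:290,::-1]),f(b['pixels'][140:260,205:325,::-1])]))
E
```

```text
t 9.825 tip world [ 510.9 -202.9  188.1] stand [ -84.7 -142.1  188.1] axis [ 0.  0. -1.] toolx [0. 1. 0.] F [ 1.3 -0.1  0. ] q [-0.4   0.36  1.82  0.    0.96 -0.68]
```

View pics/k.png

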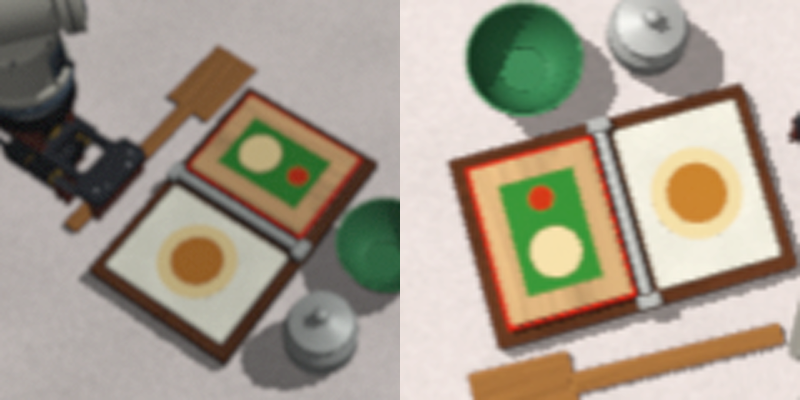

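The leaf lies flat on the left page with the green side up. The bowl, pot and spatula have not moved, and the arm is clear.

```bash
python3 -c "
from workcell import ctrl
print(ctrl.close_job())"
```

```text
the job is handed in; nothing more can be done
None
```

The leaf is turned over its spine and pressed flat on the left-hand page, green side up; the bowl, ghee pot and spatula beside it look unmoved, the arm is clear, and I handed the job in at about 10 s.

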